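# Free the edge of a cured hatch cover with a release wedge

### The arm

A 7-joint arm with a two-finger parallel gripper is mounted at the origin on the work surface. World frame = base frame: x ahead of the robot, y to its left, z up, the work surface at z = 0. Lengths are in m, angles in rad, forces in N, time in s.
With the tool pointing down it reaches from about 0.35 to 0.9 m from the base axis. Payload 7.2 kg.
Tool frame: the origin (TCP) lies at the very end of the fingers, on their centre line; the grasp point (between the pads) lies 19 mm behind it; z points along the fingers, y is the line along which they close (so a half turn about z gives the same grasp; the last joint's range is limited). The gripper opens to 88 mm and grips with 3 to 60 N. Pads are 20 mm wide; open, the fingers measure 115 mm over their backs; the gripper's body (75 mm by 178 mm) begins 61 mm behind the grasp point.
Start: joints at [1.138, 0.411, -0.013, 1.596, 0.006, 1.134, -0.082], TCP at [0.223, -0.584, 0.188] pointing down, gripper open.
Joint ranges: [-2.95, 2.95], [-0.29, 1.99], [-1.47, 1.44], [0.14, 2.54], [-1.03, 4.17], [0.13, 1.85], [-2.86, 2.86]. Speed limits (rad/s): [2.39, 2.39, 3.01, 3.01, 3.14, 3.14, 3.14].

### API

Orientations are given as a unit quaternion [x, y, z, w].
In Python, from plant import ctrl, snapshot gives the robot as it stands.
- The arm moves only by the tool jog_arm, never from a script. Its argument "deltas" is a list that holds one entry, the list of rows, each a list of 7 numbers: the shift along the tool's x, y, z in units of 40 mm (1.0 is 40 mm), then the turn, a rotation vector about the tool's x, y, z in units of 5 degrees (1.0 is 5 degrees), then the opening, from 0 (shut) to 1 (fully open). In form: [[[dx, dy, dz, wx, wy, wz, fingers], ...]]. A call has 1 to 20 rows; each row is the pose to reach, as a shift and turn from the pose commanded when the call began, along the tool's axes at that moment; what a row does not reach only later rows make up. A row lasts 1/10 s, in which the tool goes at most 50 mm and 8.59 degrees, less where a joint would pass 70% of its speed; a pose out of reach is approached as far as the arm can. A call with a gripper value outside its range is refused whole. The fingers move at their own pace and stop on an object; "newtons" is the grip in N (left out, the last holds). Time passes only in rows, so rows that repeat a pose let the fingers close. It gives the time, the measured TCP pose, the force, the opening and the grip force at its end, in the units of the state.
- ctrl.get_obs(): the state, without advancing time (a new reading comes with each control period).
- snapshot(name): name is "scene" or "top" or "wrist"; returns a dict with "pixels" (420x560x3 uint8, red, green, blue), "K" (3x3 intrinsics, pixels), "k1" (the pictures are not rectified: a ray, as slopes to the right and down, at radius r is drawn at 1 + k1 r^2 times it, then the intrinsics apply), "rvec" (rotation vector, rad) and "tvec" (3), from world to camera coordinates, as OpenCV has them. Camera axes: x right, y down, z forward; pixel columns grow to the right and rows downward; lengths in m; the calibration is good to about 2 mm. A picture is of the moment at which its call begins. There is no depth.
- ctrl.finish_job(): hands the job in; it is judged then, once.
The state is a dict: "t": time; "q": joint angles; "qvel": joint speeds; "tau": joint torques, N m; "position": TCP position; "tcp_rot": TCP orientation; "contact_force": force on the tool from outside, world axes, zero at the start; "moment": the same for the moment, N m; "finger_gap": finger opening in m; "finger_force": force on a finger pad.
Only numpy, scipy, OpenCV 4.12 (cv2) and the standard library are available. Lean on these libraries where they do the work, as an engineer would, in place of code of your own. Each camera call takes 0.05 s, during which the arm holds its last target. There are 200 camera calls.

### The job

Take the narrow orange release wedge by its thick heel, slide it thin end first into the pry slot of the green mould, lying flat on the slot's floor, and push it on under the white hatch cover until that edge of the cover has just lifted, about 4 mm clear of the mould (more than 7 mm would crack the laminate). Finish holding it there: keep the wedge gripped, so that the cover's edge stays up on the wedge and I can get the air nozzle under it. Touch the cover with nothing but the wedge, and leave the other things on the bench where they are.

Things in the scene. Friction and masses are not known exactly. Their poses are not given: they have to be found in the camera images.
- wedge_grip (a point): Middle of the heel of the orange release wedge (90 g, flat on the bench), half-way up: the place to grip. Wedge 30 mm wide, 160 long: heel block 55 long, 25 high (this point 27.5 mm from its back end, 12.5 mm above the underside), then a straight ramp 105 long falling from 25 to 4 mm thick at the tip (1 in 5). Axes: x along it towards the tip, y across, z up.
- wedge_tip (a point): Middle of the underside of the orange wedge's thin tip, 132.5 mm ahead of wedge_grip and 12.5 mm below it; same axes. The last 15 mm narrow from 30 to 20 mm wide.
- mould: The green mould block, fixed to the bench, 320 x 260 mm, 24 mm high, waxed and slippery, with a raised plug hidden under the cover. Origin under its middle; x along the pry slot (into it), y across, z up. The slot is cut into the top face, from the middle of one of the two 260 mm edges.
- slot_mouth (a point): Open end of the pry slot, mid-width, on the slot's floor, at the edge of the mould. Slot 34 mm wide, 8 mm deep, open above; floor level, 16 mm above the bench; flared to 48 mm over the first 12 mm. It runs 110 mm in: 50 mm in view, then 60 mm under the cover's flange, and ends at a wall. Axes: x level, straight into the slot (the way to push), y across, z up.
- slot_edge (a point): Point on the slot's middle line 50 mm in from its mouth, level with the mould's top face (8 mm above the slot's floor, 24 mm above the bench): straight below the cover's edge. Same axes as slot_mouth.
- cover: The white cured glass-fibre hatch cover lying loose on the mould, about 0.45 kg, glassy: flange 240 mm (along the slot) x 210 mm, 4 mm thick, with a raised pan 30 mm high that fits over the plug with 2 mm of play, so a push shifts it no further. Origin under the flange's middle; same axes as the mould, on whose top face it lies. When wedged, it tips about its far flange edge.
- cover_edge (a point): Middle of the cover's lower rim at the slot; its height above slot_edge is the edge's lift (0 as it lies). With the wedge flat on the slot's floor, the ramp meets the rim when the tip is 20 mm past it; each further 5 mm of push lifts it 1 mm, so 4 mm of lift needs the tip about 40 mm past the rim (90 mm in from the mouth). The push takes only 1 to 4 N.
- broad_wedge_mid (a point): A broad blue release wedge, 58 mm wide, 145 mm long, 30 mm high at its heel: too wide for the slot, not needed. This point is inside it, 12 mm above the bench and 55 mm from the heel's back end; x towards its tip.
- battery: A black cordless-tool battery pack, 75 x 115 x 67 mm; origin under its middle. Not needed.
- resin: A whitish resin bottle with a green cap, 72 mm across, 135 mm high; origin under its middle. Not needed.
- hardener: A small amber hardener bottle with a black cap, 48 mm across, 100 mm high; origin under its middle. Not needed.
- filler: A white jar of filler with a red band, 86 mm across, 60 mm high; origin under its middle. Not needed.
- roller: A foam paint roller with a green handle lying on the bench, about 330 x 170 mm and 42 mm high, on the robot's left; origin near the handle's front end, x from handle to roller. Not needed.
- brush: A laminating brush with a wooden handle lying on the bench, 220 mm long, 20 mm high; origin at its middle. Not needed.
Things that resemble listed ones, but are neither listed nor needed, are in the scene too. There is more than one size of the part that bears wedge_grip; the job needs the smaller.

How it is judged:
By the outcome, as a careful person would: the job done as asked, in the order asked, and still so for the second after the job is handed in, while the arm keeps its last pose, push and grip.
It also fails if it takes over 45 s, if anything falls off the work surface, if the arm or the gripper's body presses on something with over 40 N, if the wrist force passes 120 N, or if a joint passes its speed limit or range.

## Working session

There is one attempt and no reset: what is moved stays moved. The work goes in short steps, Python scripts to look and compute and a tool call to move; the robot and the scene stay as the last step left them, time stands still between calls to the robot, and variables do not carry over. Pictures are saved under pics/ and viewed, at most 10 in all, crops included, and the job is handed in when it is done.

Besides the shell and the picture viewer there is one more tool, called as a command line: name --argument value ..., lists and objects as JSON in quotes. jog_arm: Moves the arm, as the interface text tells. Its arguments: {"type":"object","properties":{"deltas":{"type":"array","items":{"type":"array","items":{"type":"array","items":{"type":"number"}}}},"newtons":{"type":"number"}},"required":["deltas"]}

```bash
mkdir -p pics
cat > h.py <<'E'
import numpy as np,cv2
from plant import ctrl,snapshot
from scipy.spatial.transform import Rotation as R
def ray(s,px):
    K=s["K"];x=np.array([(px[0]-K[0,2])/K[0,0],(px[1]-K[1,2])/K[1,1]]);u=x.copy()
    for _ in range(30): u=x/(1+s["k1"]*(u@u))
    Rm=cv2.Rodrigues(np.array(s["rvec"],float))[0]
    return -Rm.T@np.array(s["tvec"]).ravel(), Rm.T@np.array([u[0],u[1],1])
def at(s,px,z):
    c,d=ray(s,px); return c+d*(z-c[2])/d[2]
def proj(s,P):
    Rm=cv2.Rodrigues(np.array(s["rvec"],float))[0]
    p=Rm@np.array(P)+np.array(s["tvec"]).ravel();u=p[:2]/p[2];u=u*(1+s["k1"]*(u@u))
    return [s["K"][0,0]*u[0]+s["K"][0,2],s["K"][1,1]*u[1]+s["K"][1,2]]
def save(s,name,box=None,f=1):
    im=s["pixels"][:,:,::-1]
    if box: im=im[box[1]:box[3],box[0]:box[2]]
    cv2.imwrite(f"pics/{name}.png",cv2.resize(im,None,fx=f,fy=f,interpolation=cv2.INTER_CUBIC))
E
python3 - <<'E'
from h import *
import pickle
for n in ["top","scene"]:
    s=snapshot(n);save(s,n);pickle.dump(s,open(n+".pkl","wb"));print(n,s["k1"],ray(s,(280,210)))
o=ctrl.get_obs();print(o)
E
```

```text
top -0.039160114678468465 (array([ 0.25674672, -0.12974634,  1.70461725]), array([ 1.76248646e-01, -8.13480216e-04, -9.84347659e-01]))
scene -0.03852648402156078 (array([1.59243799, 0.47489761, 1.28017557]), array([-0.61849106, -0.35168307, -0.70276726]))
{'t': 0.1, 'q': array([ 1.13778766,  0.41178747, -0.0127496 ,  1.59693093,  0.00558336,
        1.13430951, -0.08224185]), 'qvel': array([-0.00053415, -0.00157714, -0.00106886, -0.00133908,  0.00084769,
       -0.00043293,  0.00109813]), 'tau': array([ 9.15665514e-04, -5.89101183e+01,  6.43160585e-01, -2.91713262e+01,
       -5.37535327e-02,  1.44463655e-02,  7.48290790e-05]), 'position': array([ 0.22279395, -0.58341334,  0.18772526]), 'tcp_rot': array([ 9.83409290e-01,  1.81399225e-01, -1.60661801e-04, -6.81373395e-04]), 'contact_force': array([-0.37715314, -0.06997377,  0.21612699]), 'moment': array([-0.00851074, -0.06080184,  0.0096446 ]), 'finger_force': 0.0, 'finger_gap': 0.0875341422347859}
```

View pics/top.png

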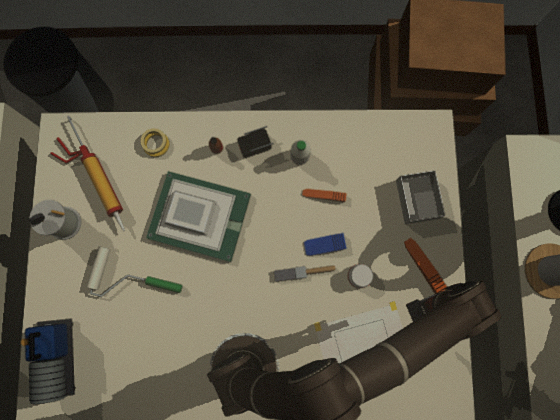

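View pics/scene.png

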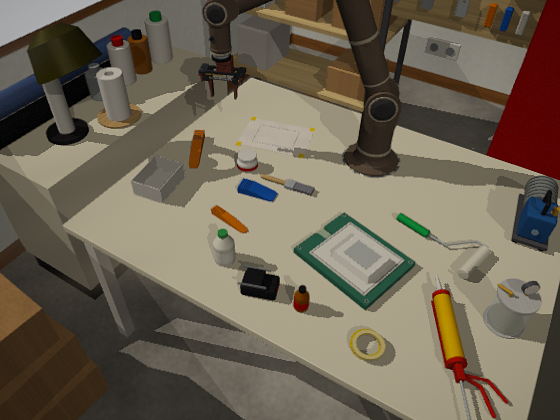

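The orange candidates in the top view are the one at (324,196) and a longer one at (425,267). The mould's slot opens at its right edge, about (238,227). I'll check the small one and the slot close up.

Run:
```python
from h import *
import pickle
s=pickle.load(open("top.pkl","rb"))
im=s["pixels"][:,:,::-1]
a=cv2.resize(im[180:212,290:360],None,fx=11,fy=11,interpolation=cv2.INTER_CUBIC)
b=cv2.resize(im[205:250,215:260],None,fx=11,fy=11,interpolation=cv2.INTER_CUBIC)
print(a.shape,b.shape)
cv2.imwrite("pics/c1.png",a[:, :])
cv2.imwrite("pics/c2.png",cv2.resize(im[165:270,140:260],None,fx=5.5,fy=5.5,interpolation=cv2.INTER_CUBIC))
for p,q in [((302,194),(346,198)),((408,241),(443,290))]: print(at(s,p,.012),at(s,q,.012),np.linalg.norm(at(s,p,.012)-at(s,q,.012)))
for p in [(172,172),(251,187),(234,262),(147,245)]: print(at(s,p,.024))
```

```text
(352, 770, 3) (495, 495, 3)
[ 0.61915013 -0.2128905   0.012     ] [ 0.60272426 -0.37501916  0.012     ] 0.16295862108109097
[ 0.44133162 -0.59568078  0.012     ] [ 0.26395215 -0.71215005  0.012     ] 0.2121993559918915
[0.70417514 0.26809574 0.024     ]
[ 0.64449334 -0.02520409  0.024     ]
[0.37017908 0.03490547 0.024     ]
[0.43341991 0.34981627 0.024     ]
```

View pics/c1.png

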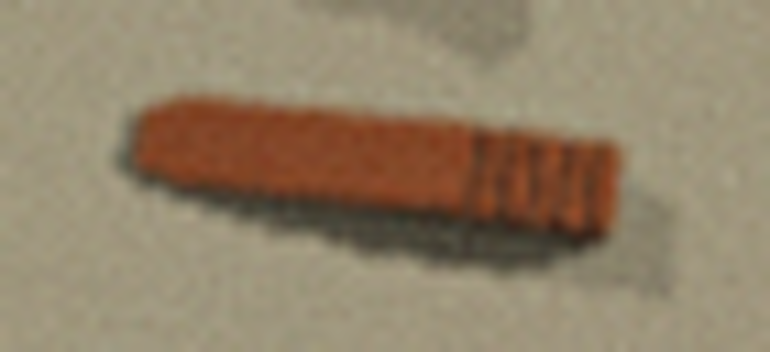

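View pics/c2.png

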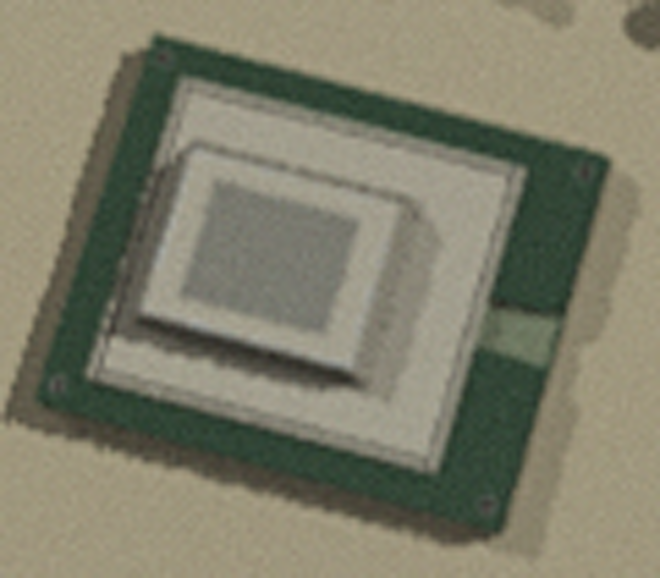

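The crop shows the small orange wedge: ridged heel on the right, tip on the left at about (301,193), length near 163 mm, which fits. The other one is about 212 mm, so it's the larger size. The mould corners and the slot are clear. Next I fit the poses.

```bash
cat > fit.py <<'E'
from h import *
from scipy.optimize import least_squares
def fit(s,model,pix,x0):
    model=np.array(model,float);pix=np.array(pix)
    def pts(v): 
        c,n=np.cos(v[2]),np.sin(v[2]);return np.c_[v[0]+c*model[:,0]-n*model[:,1],v[1]+n*model[:,0]+c*model[:,1],model[:,2]]
    r=least_squares(lambda v:np.ravel([proj(s,p) for p in pts(v)]-pix),x0)
    return r.x,r.fun.reshape(-1,2).round(1).tolist()
E
python3 - <<'E'
from fit import *
import pickle
s=pickle.load(open("top.pkl","rb"))
c2=lambda P:[((x+.5)/5.5-.5+140,(y+.5)/5.5-.5+165) for x,y in P]
c1=lambda P:[((x+.5)/11-.5+290,(y+.5)/11-.5+180) for x,y in P]
# mould x = into slot, (image left) ; y left of that = image down
M=[(160,-130,24),(-160,-130,24),(-160,130,24),(160,130,24)]
m,e=fit(s,np.array(M)/1e3,c2([(155,37),(608,157),(500,533),(40,403)]),[.54,.16,1.8]);print("mould",m,e)
d=np.array([np.cos(m[2]),np.sin(m[2])]);print("mouth",m[:2]-.16*d,"edge",m[:2]-.11*d)
print("mouth px",at(s,c2([(553,338)])[0],.016))
W=[(-27.5,-15,25),(-27.5,15,25),(27.5,-15,25),(27.5,15,25),(132.5,-10,4),(132.5,10,4)]
w,e=fit(s,np.array(W)/1e3,c1([(617,142),(606,235),(473,125),(460,215),(136,115),(132,168)]),[.61,-.33,1.6]);print("wedge",w,e)
o=ctrl.get_obs();Rm=R.from_quat(o["tcp_rot"]).as_matrix();print(Rm.round(3))
t=np.array([w[0],w[1],.16])-o["position"]; print("delta tool",Rm.T@t/.04)
E
```

```text
mould [0.54001501 0.16516911 1.29739049] [[-0.0, -0.4], [0.5, -0.1], [0.3, 0.1], [-0.8, 0.4]]
mouth [0.49681303 0.01111202] edge [0.51031365 0.05925486]
mouth px [0.50098834 0.01445722 0.016     ]
wedge [ 0.60848474 -0.34525882  1.43276806] [[0.6, 0.3], [0.7, -0.2], [-1.2, -0.0], [-0.9, -0.3], [0.6, -0.2], [0.3, 0.3]]
[[ 0.934  0.357 -0.001]
 [ 0.357 -0.934  0.001]
 [-0.    -0.001 -1.   ]]
delta tool [11.13196296 -2.12089553  0.69533238]
```

jog_arm --deltas '[[[1, -0.2, 0.1, 0, 0, -1, 1], [2, -0.4, 0.2, 0, 0, -2.4, 1], [3.1, -0.6, 0.3, 0, 0, -3.9, 1], [4.2, -0.8, 0.4, 0, 0, -5.4, 1], [5.3, -1.0, 0.5, 0, 0, -6.9, 1], [6.4, -1.2, 0.6, 0, 0, -8.4, 1], [7.5, -1.4, 0.7, 0, 0, -9.9, 1], [8.6, -1.65, 0.7, 0, 0, -11.2, 1], [9.6, -1.85, 0.7, 0, 0, -12.24, 1], [10.4, -2, 0.7, 0, 0, -12.24, 1], [10.9, -2.1, 0.7, 0, 0, -12.24, 1], [11.13, -2.12, 0.7, 0, 0, -12.24, 1], [11.13, -2.12, 0.7, 0, 0, -12.24, 1], [11.13, -2.12, 0.7, 0, 0, -12.24, 1]]]'

```text
t: 1.5
position: [0.6072, -0.3476, 0.1603]
tcp_rot: [0.755, 0.656, -0.001, -0.0]
contact_force: [-0.8, 0.0, -0.0]
finger_gap: 0.0879
finger_force: 0.0
```

Run:
```python
from h import *
import pickle
s=snapshot("wrist");save(s,"w1");pickle.dump(s,open("w1.pkl","wb"))
o=ctrl.get_obs();print(o["t"],o["position"],R.from_quat(o["tcp_rot"]).as_matrix().round(3).tolist(),o["contact_force"],o["q"])
w=(0.6085,-.3453,1.4328)
print("cam",ray(s,(280,210)),"grip px",proj(s,(w[0],w[1],.025)))
```

```text
1.55 [ 0.6070016  -0.34784957  0.16043193] [[0.14, 0.99, -0.001], [0.99, -0.14, -0.001], [-0.001, -0.001, -1.0]] [-0.5274749  -0.4284462   0.72875472] [ 0.65433339  0.58431217 -0.32220931  1.40700065  0.19145789  1.18138573
  0.16880347]
cam (array([ 0.61731088, -0.27541726,  0.35615748]), array([-0.03278229, -0.28818684, -0.95736996])) grip px [np.float64(278.34816580627665), np.float64(180.1546541648134)]
```

View pics/w1.png

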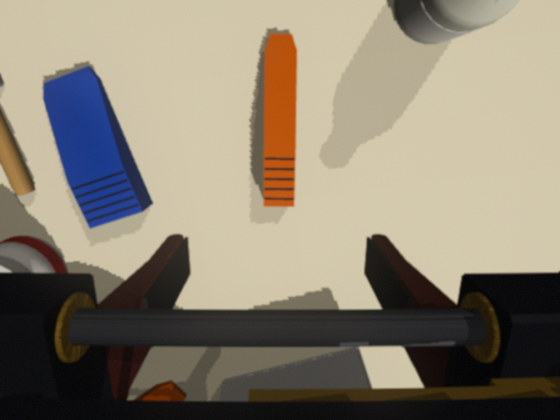

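The wrist view shows the orange wedge with heel back corners at (265,206) and (294,206), and tip corners at (271,35) and (292,35). The blue wedge is well to the left. Refining the wedge pose from this view.

Run:
```python
from fit import *
import pickle
s=pickle.load(open("w1.pkl","rb"))
W=np.array([(-27.5,-15,25),(-27.5,15,25),(27.5,-15,25),(27.5,15,25),(132.5,-10,4),(132.5,10,4)])/1e3
P=[(294.5,206.5),(264,206.5),(295.5,157),(264.5,157.5),(292.5,35),(272,35)]
w,e=fit(s,W,P,[.61,-.34,1.43]);print(w,e)
o=ctrl.get_obs();Rm=R.from_quat(o["tcp_rot"]).as_matrix()
print("delta",Rm.T@(np.array([w[0],w[1],.004])-o["position"])/.04,"yaw",np.arctan2(Rm[1,0],Rm[0,0]))
```

```text
[ 0.60957466 -0.34694702  1.41507484] [[-0.0, 2.9], [-0.1, 2.4], [0.7, -3.7], [-0.3, -4.7], [0.4, 1.9], [-0.7, 1.5]]
delta [0.03610981 0.06384142 3.91070452] yaw 1.4303918338510515
```

jog_arm --deltas '[[[0, 0.06, 0.6, 0, 0, 0.17, 1], [0, 0.06, 1.4, 0, 0, 0.17, 1], [0, 0.06, 2.2, 0, 0, 0.17, 1], [0, 0.06, 2.9, 0, 0, 0.17, 1], [0, 0.06, 3.4, 0, 0, 0.17, 1], [0, 0.06, 3.7, 0, 0, 0.17, 1], [0, 0.06, 3.85, 0, 0, 0.17, 1], [0, 0.06, 3.92, 0, 0, 0.17, 1], [0, 0.06, 3.92, 0, 0, 0.17, 1], [0, 0.06, 3.92, 0, 0, 0.17, 0.6], [0, 0.06, 3.92, 0, 0, 0.17, 0.3], [0, 0.06, 3.92, 0, 0, 0.17, 0.2], [0, 0.06, 3.92, 0, 0, 0.17, 0.2], [0, 0.06, 3.92, 0, 0, 0.17, 0.2], [0, 0.06, 3.92, 0, 0, 0.17, 0.2], [0, 0.06, 3.92, 0, 0, 0.17, 0.2]]]' --newtons 35

```text
t: 3.15
position: [0.611, -0.3462, 0.0036]
tcp_rot: [0.759, 0.651, -0.0, -0.0]
contact_force: [0.3, 0.4, -0.6]
finger_gap: 0.0353
finger_force: 0.0
```

jog_arm --deltas '[[[0, 0, 0, 0, 0, 0, 0], [0, 0, 0, 0, 0, 0, 0], [0, 0, 0, 0, 0, 0, 0], [0, 0, 0, 0, 0, 0, 0], [0, 0, 0, 0, 0, 0, 0], [0, 0, 0, 0, 0, 0, 0]]]' --newtons 35

```text
t: 3.75
position: [0.611, -0.3461, 0.0036]
tcp_rot: [0.759, 0.651, -0.0, -0.0]
contact_force: [0.2, 0.5, 0.4]
finger_gap: 0.0006
finger_force: 0.0
```

Run:
```python
from h import *
import pickle
s=snapshot("wrist");pickle.dump(s,open("w2.pkl","wb"))
save(s,"w2",(180,0,380,300),2)
o=ctrl.get_obs();print(o["position"],R.from_quat(o["tcp_rot"]).as_matrix().round(4).tolist(),o["contact_force"],o["finger_gap"],o["finger_force"])
```

```text
[ 0.61098032 -0.34616738  0.00363578] [[0.1521, 0.9884, -0.0], [0.9884, -0.1521, -0.0], [-0.0, -0.0, -1.0]] [-0.39695832 -0.33611244  0.02467407] -3.8558405988042724e-05 0.0
```

View pics/w2.png

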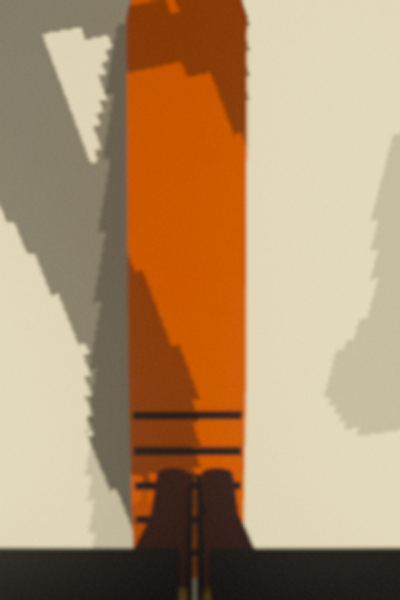

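Run:
```python
from fit import *
import pickle
for n in ["w1","w2"]:
    s=pickle.load(open(n+".pkl","rb"))
    c,d=ray(s,(280,210));print(n,"cam",c.round(4),"K",s["K"][0].round(1))
s=pickle.load(open("w2.pkl","rb"))
o=ctrl.get_obs();print(o["t"],"tcp px",proj(s,o["position"]))
w=[.6096,-.3475,1.415]
ax=np.array([np.cos(w[2]),np.sin(w[2])]);ay=np.array([-ax[1],ax[0]])
for x in (-27.5,0,27.5,80):
  print(x,[np.round(proj(s,[*(np.array(w[:2])+ax*x/1e3+ay*y/1e3),.025 if x<28 else .025-(x-27.5)/5e3]),1).tolist() for y in (15,-15)])
t=snapshot("top");save(t,"t2",(280,160,380,240),8)
```

```text
w1 cam [ 0.6173 -0.2754  0.3562] K [352.8   0.  276.9]
w2 cam [ 0.6218 -0.2743  0.1996] K [352.8   0.  276.9]
3.8 tcp px [np.float64(277.2885619126794), np.float64(231.95829715325604)]
-27.5 [[248.0, 294.4], [302.1, 294.6]]
0 [[247.0, 248.5], [303.3, 248.7]]
27.5 [[246.0, 198.7], [304.5, 198.9]]
80 [[245.7, 92.6], [305.3, 92.8]]
```

View pics/t2.png

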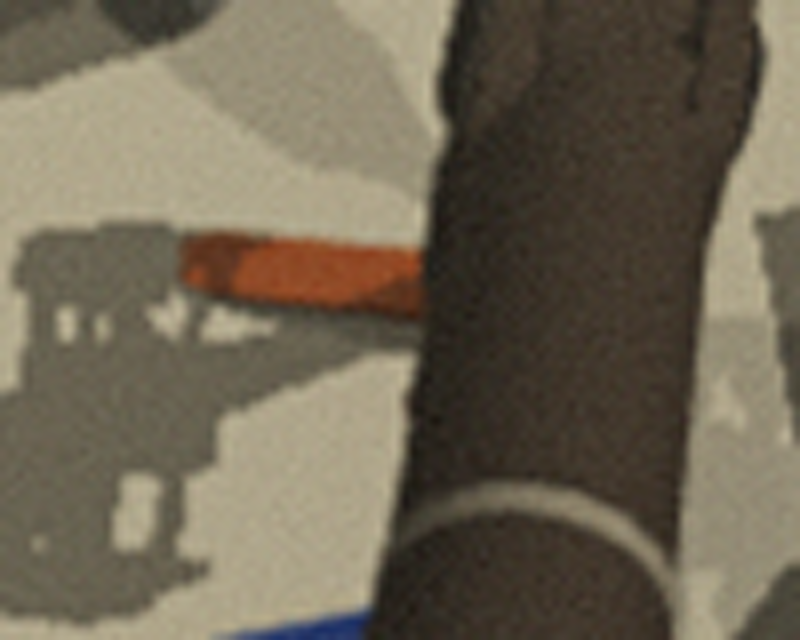

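Run:
```python
from h import *
s=snapshot("scene");o=ctrl.get_obs()
p=proj(s,o["position"]);print(p,proj(s,o["position"]+[0,0,.03]))
x,y=map(int,p);b=(x-50,y-60,x+50,y+15);save(s,"s2",b,8);print(b)
```

```text
[np.float64(218.00729902715784), np.float64(214.4799226965238)] [np.float64(217.4448828412592), np.float64(208.6947571358147)]
(168, 154, 268, 229)
```

View pics/s2.png

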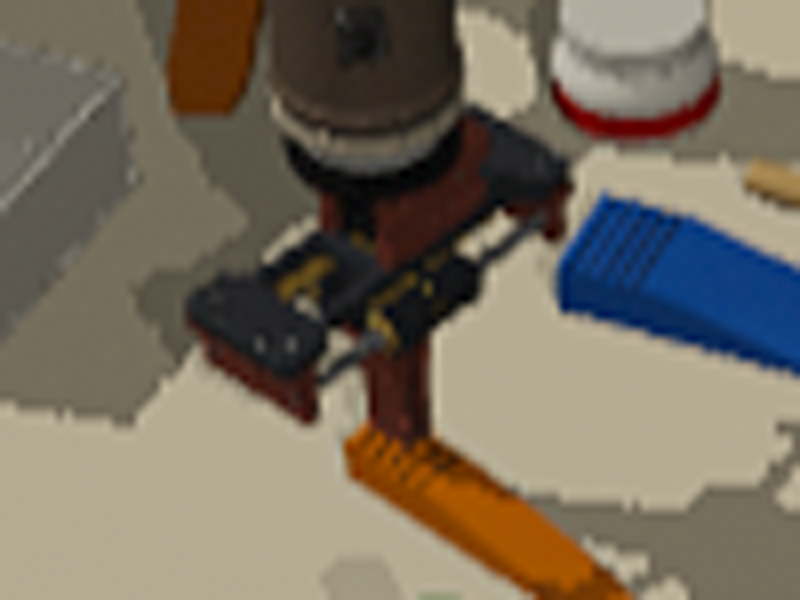

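Run:
```python
from h import *
import pickle
s=pickle.load(open("scene.pkl","rb"));w=pickle.load(open("w1.pkl","rb"))
p=np.array([.2228,-.5834,.1877]);Y=np.array([.357,-.934,0])
p1=np.array([.607,-.3478,.1604]);Y1=np.array([.99,-.14,0]);X1=np.array([.14,.99,0])
for h in (0,.015,.03,.045):
  print(h,[np.round(proj(s,p+Y*a+[0,0,h]),1).tolist() for a in(.044,-.044,.0575,-.0575)],[np.round(proj(w,p1+Y1*a+X1*f+[0,0,h]),1).tolist() for a in(.044,-.044) for f in (.01,-.01)])
```

```text
0 [[213.5, 103.0], [234.4, 105.3], [210.4, 102.7], [237.6, 105.7]] [[352.5, 216.3], [350.5, 248.1], [201.7, 216.2], [203.6, 248.0]]
0.015 [[213.3, 99.9], [234.2, 102.2], [210.1, 99.5], [237.4, 102.5]] [[358.2, 224.8], [355.9, 258.7], [196.0, 224.7], [198.2, 258.6]]
0.03 [[213.0, 96.7], [234.0, 99.0], [209.8, 96.3], [237.3, 99.3]] [[364.7, 234.7], [362.1, 270.9], [189.4, 234.5], [192.0, 270.8]]
0.045 [[212.7, 93.4], [233.9, 95.7], [209.5, 93.1], [237.1, 96.1]] [[372.5, 246.3], [369.3, 285.3], [181.6, 246.1], [184.8, 285.1]]
```

The fingers closed on nothing. Both camera views put the real fingertips about 30 mm above the reported TCP: w1 shows finger ends at (189,236) and (366,236), which matches h = 0.03, and the scene view agrees. I'll open and feel the way down, watching the force.

jog_arm --deltas '[[[0, 0, 0, 0, 0, 0, 0.6], [0, 0, 0, 0, 0, 0, 0.6], [0, 0, 0, 0, 0, 0, 0.6], [0, 0, 0, 0, 0, 0, 0.6], [0, 0, 0, 0, 0, 0, 0.6], [0, 0, 0, 0, 0, 0, 0.6], [0, 0, 0, 0, 0, 0, 0.6], [0, 0, 0, 0, 0, 0, 0.6]]]'

```text
t: 4.7
position: [0.611, -0.3461, 0.0036]
tcp_rot: [0.759, 0.651, -0.0, -0.0]
contact_force: [-0.4, -0.0, -0.2]
finger_gap: 0.0521
finger_force: 0.0
```

jog_arm --deltas '[[[0, 0, 0.07, 0, 0, 0, 0.6], [0, 0, 0.14, 0, 0, 0, 0.6], [0, 0, 0.21, 0, 0, 0, 0.6], [0, 0, 0.28, 0, 0, 0, 0.6], [0, 0, 0.34, 0, 0, 0, 0.6], [0, 0, 0.4, 0, 0, 0, 0.6], [0, 0, 0.4, 0, 0, 0, 0.6], [0, 0, 0.4, 0, 0, 0, 0.6]]]'

```text
t: 5.5
position: [0.611, -0.3461, -0.0124]
tcp_rot: [0.759, 0.651, 0.0, 0.0]
contact_force: [-1.0, 0.3, 0.0]
finger_gap: 0.0528
finger_force: 0.0
```

jog_arm --deltas '[[[0, 0, 0.05, 0, 0, 0, 0.6], [0, 0, 0.1, 0, 0, 0, 0.6], [0, 0, 0.15, 0, 0, 0, 0.6], [0, 0, 0.2, 0, 0, 0, 0.6], [0, 0, 0.25, 0, 0, 0, 0.6], [0, 0, 0.25, 0, 0, 0, 0.6]]]'

```text
t: 6.1
position: [0.6108, -0.3461, -0.0228]
tcp_rot: [0.759, 0.651, -0.0, -0.0]
contact_force: [-0.5, 0.1, 0.7]
finger_gap: 0.0526
finger_force: 0.0
```

jog_arm --deltas '[[[0, 0, 0.03, 0, 0, 0, 0.6], [0, 0, 0.05, 0, 0, 0, 0.6], [0, 0, 0.05, 0, 0, 0, 0.6]]]'

```text
t: 6.4
position: [0.6109, -0.3462, -0.0244]
tcp_rot: [0.759, 0.651, -0.0, -0.0]
contact_force: [-0.5, 0.6, -0.2]
finger_gap: 0.0527
finger_force: 0.0
```

jog_arm --deltas '[[[0, 0, 0.025, 0, 0, 0, 0.6], [0, 0, 0.05, 0, 0, 0, 0.6], [0, 0, 0.05, 0, 0, 0, 0.6]]]'

```text
t: 6.7
position: [0.6109, -0.3461, -0.0265]
tcp_rot: [0.759, 0.651, -0.0, -0.0]
contact_force: [0.8, 0.0, 0.2]
finger_gap: 0.0526
finger_force: 0.0
```

jog_arm --deltas '[[[0, 0, 0.025, 0, 0, 0, 0.6], [0, 0, 0.025, 0, 0, 0, 0.6]]]'

```text
t: 6.9
position: [0.6109, -0.3461, -0.0275]
tcp_rot: [0.759, 0.651, -0.0, -0.0]
contact_force: [-0.9, -0.0, -0.4]
finger_gap: 0.0528
finger_force: 0.0
```

jog_arm --deltas '[[[0, 0, 0.025, 0, 0, 0, 0.6], [0, 0, 0.025, 0, 0, 0, 0.6]]]'

```text
t: 7.1
position: [0.6109, -0.3461, -0.0285]
tcp_rot: [0.759, 0.651, -0.0, -0.0]
contact_force: [-0.5, 0.3, 0.1]
finger_gap: 0.0527
finger_force: 0.0
```

jog_arm --deltas '[[[0, 0, 0, 0, 0, 0, 0.2], [0, 0, 0, 0, 0, 0, 0], [0, 0, 0, 0, 0, 0, 0], [0, 0, 0, 0, 0, 0, 0], [0, 0, 0, 0, 0, 0, 0], [0, 0, 0, 0, 0, 0, 0], [0, 0, 0, 0, 0, 0, 0]]]' --newtons 35

```text
t: 7.8
position: [0.6109, -0.3462, -0.0283]
tcp_rot: [0.759, 0.651, -0.0, 0.0]
contact_force: [-0.6, -0.1, 0.9]
finger_gap: 0.0301
finger_force: 34.9
```

The wedge is gripped, with a 30.1 mm gap at 35 N. I lift it, carry it to about 40 mm short of the slot and turn it to line up.

jog_arm --deltas '[[[0, 0, -0.4, 0, 0, 0, 0], [0, 0, -1, 0, 0, 0, 0], [0, 0, -1.6, 0, 0, 0, 0], [0.3, -0.3, -2, 0, 0, 0.1, 0], [0.8, -0.9, -2, 0, 0, 0.3, 0], [1.4, -1.6, -2, 0, 0, 0.5, 0], [2, -2.3, -2, 0, 0, 0.7, 0], [2.6, -3, -2, 0, 0, 0.9, 0], [3.2, -3.6, -2, 0, 0, 1.1, 0], [3.7, -4.1, -2, 0, 0, 1.3, 0], [4, -4.5, -2, 0, 0, 1.38, 0], [4.22, -4.65, -1.9, 0, 0, 1.38, 0], [4.22, -4.65, -1.6, 0, 0, 1.38, 0], [4.22, -4.65, -1.2, 0, 0, 1.38, 0], [4.22, -4.65, -0.9, 0, 0, 1.38, 0], [4.22, -4.65, -0.75, 0, 0, 1.38, 0], [4.22, -4.65, -0.75, 0, 0, 1.38, 0], [4.22, -4.65, -0.75, 0, 0, 1.38, 0]]]'

```text
t: 9.6
position: [0.4531, -0.1512, 0.0015]
tcp_rot: [0.797, 0.604, -0.0, -0.0]
contact_force: [-0.2, -0.6, -0.6]
finger_gap: 0.0298
finger_force: 34.9
```

Run:
```python
from h import *
import pickle
s=snapshot("wrist");pickle.dump(s,open("w3.pkl","wb"))
save(s,"w3",(180,0,380,150),4)
save(s,"w3b",None,1)
o=ctrl.get_obs();Rm=R.from_quat(o["tcp_rot"]).as_matrix();print(o["t"],o["position"],Rm.round(4).tolist(),np.arctan2(Rm[1,0],Rm[0,0]),o["contact_force"],o["finger_gap"],o["finger_force"])
print("mouth px",proj(s,[.4988,.0128,.016]))
```

```text
9.65 [ 0.45325133 -0.15121503  0.00184013] [[0.2698, 0.9629, 0.0004], [0.9629, -0.2698, -0.0001], [0.0, 0.0004, -1.0]] 1.297573809808001 [-0.29434571  0.14060797 -0.93434429] 0.02951545080270469 34.90542948246002
mouth px [np.float64(276.98238855589676), np.float64(-123.81534992090391)]
```

View pics/w3.png

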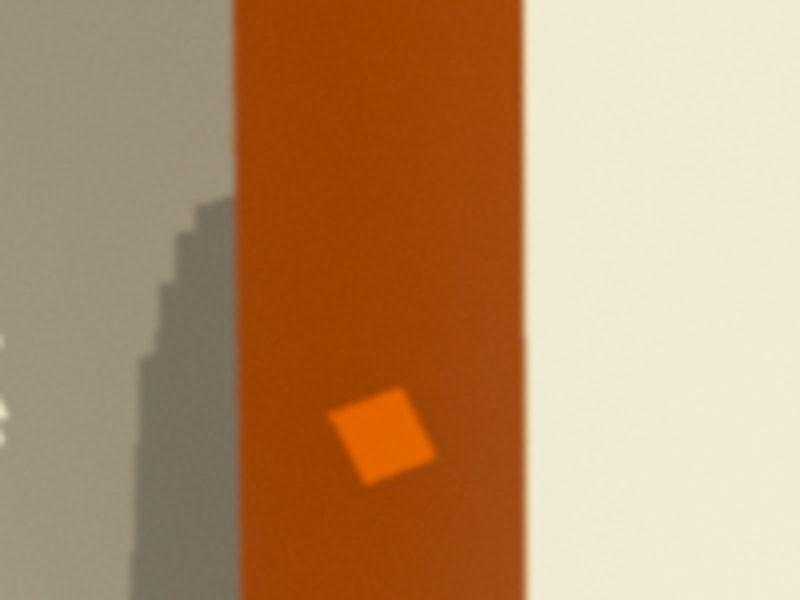

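The wrist view shows the gripped wedge straight and centred, with edges at columns 239.5 and 311, but its tip is out of frame. I'll measure the slot numerically from rectified profiles in the first two images.

```bash
cat > prof.py <<'E'
from h import *
import pickle
O=np.array([.4988,.0128]);d=np.array([.2698,.9629]);n=np.array([-.9629,.2698])
def rect(s,A,L,z):
    m=np.array([[proj(s,[*(O+d*a/1e3+n*l/1e3),z]) for l in L] for a in A],np.float32)
    im=cv2.remap(s["pixels"],m[...,0],m[...,1],cv2.INTER_LINEAR)
    return im.astype(float)
E
python3 - <<'E'
from prof import *
for nm in("top","scene"):
    s=pickle.load(open(nm+".pkl","rb"))
    L=np.arange(-30,31,2)
    im=rect(s,np.arange(18,42,2),L,.016 if nm=="top" else .016)
    print(nm,"lateral",list(zip(L.tolist(),im.mean(0)[:,0].round().astype(int).tolist())))
    A=np.arange(-14,70,2)
    for l0 in (-70,60):
        im=rect(s,A,np.arange(l0,l0+20,4),.024);print(l0,list(zip(A.tolist(),im.mean(1)[:,0].round().astype(int).tolist())))
# yaw check: mould edge along-position at lateral -110 & 110 ; sides
E
```

```text
top lateral [(-30, 50), (-28, 51), (-26, 50), (-24, 48), (-22, 48), (-20, 48), (-18, 48), (-16, 53), (-14, 66), (-12, 83), (-10, 96), (-8, 104), (-6, 107), (-4, 108), (-2, 107), (0, 106), (2, 104), (4, 104), (6, 107), (8, 109), (10, 109), (12, 108), (14, 102), (16, 90), (18, 72), (20, 57), (22, 51), (24, 50), (26, 50), (28, 50), (30, 50)]
-70 [(-14, 135), (-12, 135), (-10, 137), (-8, 135), (-6, 126), (-4, 105), (-2, 77), (0, 56), (2, 48), (4, 48), (6, 49), (8, 49), (10, 52), (12, 52), (14, 50), (16, 50), (18, 51), (20, 51), (22, 50), (24, 50), (26, 51), (28, 50), (30, 50), (32, 51), (34, 50), (36, 50), (38, 50), (40, 49), (42, 47), (44, 47), (46, 52), (48, 66), (50, 94), (52, 121), (54, 132), (56, 133), (58, 131), (60, 141), (62, 157), (64, 163), (66, 162), (68, 161)]
60 [(-14, 136), (-12, 136), (-10, 137), (-8, 137), (-6, 130), (-4, 113), (-2, 86), (0, 62), (2, 49), (4, 48), (6, 50), (8, 51), (10, 50), (12, 50), (14, 51), (16, 51), (18, 52), (20, 51), (22, 50), (24, 49), (26, 49), (28, 51), (30, 51), (32, 49), (34, 50), (36, 51), (38, 52), (40, 52), (42, 49), (44, 46), (46, 50), (48
[... 642 characters left out ...]
20, 38), (22, 37), (24, 37), (26, 37), (28, 37), (30, 38), (32, 38), (34, 37), (36, 37), (38, 36), (40, 35), (42, 35), (44, 46), (46, 79), (48, 124), (50, 146), (52, 146), (54, 141), (56, 148), (58, 164), (60, 174), (62, 176), (64, 175), (66, 175), (68, 175)]
60 [(-14, 170), (-12, 165), (-10, 158), (-8, 155), (-6, 155), (-4, 151), (-2, 138), (0, 111), (2, 75), (4, 45), (6, 34), (8, 34), (10, 36), (12, 38), (14, 38), (16, 38), (18, 37), (20, 37), (22, 38), (24, 38), (26, 38), (28, 38), (30, 38), (32, 38), (34, 37), (36, 38), (38, 37), (40, 35), (42, 35), (44, 47), (46, 80), (48, 123), (50, 144), (52, 150), (54, 145), (56, 151), (58, 164), (60, 173), (62, 176), (64, 176), (66, 175), (68, 175)]
```

jog_arm --deltas '[[[0, -0.043, 0.1, 0, 0, 0, 0], [0, -0.043, 0.2, 0, 0, 0, 0], [0, -0.043, 0.29, 0, 0, 0, 0], [0.15, -0.043, 0.29, 0, 0, 0, 0], [0.35, -0.043, 0.29, 0, 0, 0, 0], [0.55, -0.043, 0.29, 0, 0, 0, 0], [0.75, -0.043, 0.29, 0, 0, 0, 0], [0.9, -0.043, 0.29, 0, 0, 0, 0], [1.0, -0.043, 0.29, 0, 0, 0, 0], [1.1, -0.043, 0.29, 0, 0, 0, 0], [1.1, -0.043, 0.29, 0, 0, 0, 0]]]'

```text
t: 10.75
position: [0.4633, -0.1077, -0.0099]
tcp_rot: [0.797, 0.605, 0.0, 0.0]
contact_force: [0.2, -0.4, -0.6]
finger_gap: 0.0296
finger_force: 34.9
```

jog_arm --deltas '[[[0.1, 0, 0, 0, 0, 0, 0], [0.2, 0, 0, 0, 0, 0, 0], [0.3, 0, 0, 0, 0, 0, 0], [0.4, 0, 0, 0, 0, 0, 0], [0.5, 0, 0, 0, 0, 0, 0], [0.55, 0, 0, 0, 0, 0, 0], [0.55, 0, 0, 0, 0, 0, 0]]]'

```text
t: 11.45
position: [0.4691, -0.0866, -0.01]
tcp_rot: [0.797, 0.604, 0.0, -0.0]
contact_force: [0.4, -0.9, -1.2]
finger_gap: 0.0296
finger_force: 34.9
```

jog_arm --deltas '[[[0, 0, 0.025, 0, 0, 0, 0], [0, 0, 0.04, 0, 0, 0, 0], [0, 0, 0.04, 0, 0, 0, 0]]]'

```text
t: 11.75
position: [0.4688, -0.0872, -0.0117]
tcp_rot: [0.797, 0.604, -0.0, -0.0]
contact_force: [-0.5, -0.4, -0.7]
finger_gap: 0.0297
finger_force: 34.9
```

jog_arm --deltas '[[[0, 0, 0.015, 0, 0, 0, 0], [0, 0, 0.015, 0, 0, 0, 0], [0, 0, 0.015, 0, 0, 0, 0]]]'

```text
t: 12.05
position: [0.469, -0.0871, -0.0122]
tcp_rot: [0.797, 0.604, -0.0, 0.0]
contact_force: [-0.4, -0.7, -1.3]
finger_gap: 0.0299
finger_force: 34.9
```

jog_arm --deltas '[[[0, 0, 0.015, 0, 0, 0, 0], [0, 0, 0.015, 0, 0, 0, 0], [0, 0, 0.015, 0, 0, 0, 0]]]'

```text
t: 12.35
position: [0.4691, -0.0871, -0.0127]
tcp_rot: [0.797, 0.604, 0.0, 0.0]
contact_force: [1.2, 0.2, 0.0]
finger_gap: 0.03
finger_force: 34.9
```

jog_arm --deltas '[[[0, 0, 0.015, 0, 0, 0, 0], [0, 0, 0.015, 0, 0, 0, 0], [0, 0, 0.015, 0, 0, 0, 0]]]'

```text
t: 12.65
position: [0.469, -0.087, -0.0133]
tcp_rot: [0.797, 0.604, 0.0, 0.0]
contact_force: [-0.5, -0.6, 2.9]
finger_gap: 0.0295
finger_force: 34.9
```

Run:
```python
from prof import *
s=snapshot("scene");t=snapshot("top");o=ctrl.get_obs()
p=o["position"];r=p[:2]-O;print(o["t"],"along",r@d*1e3,"lat",r@n*1e3,p[2],o["contact_force"],o["moment"],o["finger_force"])
for nm,s in (("scene",s),("top",t)):
    L=np.arange(-30,31,3)
    for a in (-30,-10,10,25):
        im=rect(s,[a],L,.022)[0]; print(nm,a,[(int(l),int(x[0]-x[1]),int(x[0])) for l,x in zip(L,im)])
```

```text
12.75 along -104.13122699163861 lat 1.7426342100919707 -0.01327285970424514 [-1.1756998   0.17625199  3.03353232] [0.17705399 0.06089757 0.04541532] 34.94796395301819
scene -30 [(-30, 9, 180), (-27, 9, 180), (-24, 9, 181), (-21, 9, 180), (-18, 8, 167), (-15, 19, 126), (-12, 39, 83), (-9, 47, 84), (-6, 50, 89), (-3, 55, 102), (0, 60, 112), (3, 62, 116), (6, 61, 116), (9, 62, 117), (12, 62, 115), (15, 62, 115), (18, 62, 116), (21, 62, 116), (24, 55, 116), (27, 31, 119), (30, 15, 136)]
scene -10 [(-30, 9, 163), (-27, 9, 165), (-24, 9, 169), (-21, 8, 141), (-18, 8, 99), (-15, 22, 94), (-12, 40, 87), (-9, 49, 90), (-6, 54, 100), (-3, 60, 112), (0, 61, 116), (3, 60, 117), (6, 61, 117), (9, 61, 116), (12, 60, 116), (15, 62, 117), (18, 62, 117), (21, 55, 113), (24, 37, 105), (27, 16, 95), (30, 6, 87)]
scene 10 [(-30, -47, 40), (-27, -47, 40), (-24, -45, 39), (-21, -44, 33), (-18, -42, 29), (-15, -15, 45), (-12, 21, 70), (-9, 47, 95), (-6, 58, 111), (-3, 62, 119), (0, 62, 117), (3, 61, 116), (6, 61, 116), (9, 62, 116), (12, 62, 117), (15, 63, 118), (18, 62, 116), (21, 35, 83), (24, -1, 44), (
[... 867 characters left out ...]
(15, 30, 80), (18, 16, 72), (21, 8, 71), (24, 5, 74), (27, 5, 76), (30, 4, 74)]
top 10 [(-30, -23, 50), (-27, -19, 50), (-24, -17, 46), (-21, -16, 41), (-18, -11, 40), (-15, 8, 58), (-12, 26, 77), (-9, 38, 90), (-6, 39, 90), (-3, 40, 85), (0, 36, 86), (3, 37, 91), (6, 39, 93), (9, 37, 90), (12, 38, 88), (15, 30, 80), (18, 13, 62), (21, -3, 44), (24, -10, 35), (27, -11, 36), (30, -10, 38)]
top 25 [(-30, -23, 44), (-27, -23, 45), (-24, -23, 48), (-21, -21, 50), (-18, -16, 45), (-15, -9, 51), (-12, 4, 67), (-9, 19, 82), (-6, 32, 89), (-3, 39, 91), (0, 42, 91), (3, 39, 90), (6, 37, 90), (9, 40, 90), (12, 33, 89), (15, 12, 72), (18, -3, 55), (21, -9, 44), (24, -8, 37), (27, -8, 40), (30, -8, 37)]
```

The wedge is in the slot, resting on the floor with a 3 N press. The tip is about 30 mm in and the lateral error is within 0.5 mm. Pushing in stages.

jog_arm --deltas '[[[0.1, 0, 0, 0, 0, 0, 0], [0.2, 0, 0, 0, 0, 0, 0], [0.3, 0, 0, 0, 0, 0, 0], [0.4, 0, 0, 0, 0, 0, 0], [0.5, 0, 0, 0, 0, 0, 0], [0.6, 0, 0, 0, 0, 0, 0], [0.7, 0, 0, 0, 0, 0, 0], [0.8, 0, 0, 0, 0, 0, 0], [0.87, 0, 0, 0, 0, 0, 0], [0.9, 0, 0, 0, 0, 0, 0], [0.9, 0, 0, 0, 0, 0, 0]]]'

```text
t: 13.85
position: [0.4789, -0.0519, -0.0133]
tcp_rot: [0.797, 0.604, 0.0, 0.0]
contact_force: [-0.2, -1.1, 4.6]
finger_gap: 0.0295
finger_force: 35.0
```

jog_arm --deltas '[[[0.06, 0, 0, 0, 0, 0, 0], [0.12, 0, 0, 0, 0, 0, 0], [0.18, 0, 0, 0, 0, 0, 0], [0.24, 0, 0, 0, 0, 0, 0], [0.3, 0, 0, 0, 0, 0, 0], [0.3, 0, 0, 0, 0, 0, 0]]]'

```text
t: 14.45
position: [0.4821, -0.0411, -0.0131]
tcp_rot: [0.797, 0.604, -0.0, 0.0]
contact_force: [-1.3, -3.5, 7.1]
finger_gap: 0.0296
finger_force: 35.0
```

Run:
```python
from prof import *
s=snapshot("scene");t=snapshot("top");o=ctrl.get_obs()
pickle.dump((s,t),open("m.pkl","wb"))
p=o["position"];r=p[:2]-O;print(o["t"],"along",r@d*1e3,"lat",r@n*1e3,p[2],o["contact_force"],"push",o["contact_force"][:2]@d)
s0=pickle.load(open("scene.pkl","rb"));t0=pickle.load(open("top.pkl","rb"))
A=np.arange(38,66,.5)
def e(s,l0,thr): 
    g=rect(s,A,np.arange(l0,l0+20,2),.028).mean(1)[:,0];i=np.argmax(g>thr);return round(float(A[i-1]+.5*(thr-g[i-1])/(g[i]-g[i-1])),2)
for l in(-100,-80,-60,60,80): print(l,"scene",e(s0,l,90),e(s,l,90),"top",e(t0,l,90),e(t,l,90))
```

```text
14.55 along -56.418173547221876 lat 1.5127570076757624 -0.013115793809003816 [-1.04558769 -3.24732645  8.42315779] push -3.4089501999101155
-100 scene 48.85 49.24 top 48.65 50.34
-80 scene 48.71 49.17 top 48.94 58.6
-60 scene 48.84 49.19 top 48.99 57.72
60 scene 48.65 52.1 top 49.01 62.08
80 scene 48.76 52.49 top 49.21 62.44
```

```bash
cat > lift.py <<'E'
from prof import *
s0=pickle.load(open("scene.pkl","rb"));t0=pickle.load(open("top.pkl","rb"))
def edge(s,A,L,ax,thr=100):
    im=rect(s,A,L,.028)[...,0].mean(0 if ax else 1);X=L if ax else A
    b=np.argmax(im>thr);return X[b-1]+(X[b]-X[b-1])*(thr-im[b-1])/(im[b]-im[b-1])
def rep(s,t):
    F=np.arange(40,62,.5);S=np.arange(-118,-95,.5)
    for nm,a,b in(("scene",s0,s),("top",t0,t)):
        print(nm,"rim",[round(float(edge(b,F,np.arange(l,l+15,1),0)-edge(a,F,np.arange(l,l+15,1),0)),2) for l in(-98,-82,-66,-50)],
         "side",[round(float(edge(b,np.arange(q,q+20,1),S,1)-edge(a,np.arange(q,q+20,1),S,1)),2) for q in(58,80,105,130,160,190,220,250)],
         "far",[round(float(edge(b,np.arange(300,275,-.5),np.arange(l,l+20,1),0)-edge(a,np.arange(300,275,-.5),np.arange(l,l+20,1),0)),2) for l in(-95,-70,-40,0,40,80)])
    for nm,s in(("scene",s),("top",t)):
        c=-cv2.Rodrigues(np.array(s["rvec"]))[0].T@np.array(s["tvec"]).ravel();v=(c[:2]-(O+d*.06-n*.1))/(c[2]-.028)
        print(nm,"per mm lift: along",-v@d,"lat",-v@n)
E
python3 -c "
from lift import *
rep(*pickle.load(open('m.pkl','rb')))"
```

```text
scene rim [0.28, 0.54, 0.47, 0.75] side [0.95, 0.65, 0.56, 0.4, 0.29, 0.07, 0.05, -0.26] far [1.42, 1.47, 1.99, 1.67, 1.99, 1.95]
top rim [1.65, 9.64, 8.59, 8.91] side [-0.26, -0.25, -0.37, -0.35, -0.4, -0.53, -0.37, -0.42] far [2.06, 1.68, 6.42, 7.38, 18.12, 1.8]
scene per mm lift: along -0.5430701829463134 lat 0.6615631698977554
top per mm lift: along 0.1566022037636501 lat -0.17571747054682654
```

The lift measures about 1.9 mm, and the cover has slid about 1.7 mm to take up its play. Another 10 mm of push follows.

jog_arm --deltas '[[[0.05, 0, 0, 0, 0, 0, 0], [0.1, 0, 0, 0, 0, 0, 0], [0.15, 0, 0, 0, 0, 0, 0], [0.2, 0, 0, 0, 0, 0, 0], [0.25, 0, 0, 0, 0, 0, 0], [0.25, 0, 0, 0, 0, 0, 0], [0.25, 0, 0, 0, 0, 0, 0]]]'

```text
t: 15.25
position: [0.4849, -0.0317, -0.013]
tcp_rot: [0.797, 0.604, -0.0, 0.0]
contact_force: [-0.6, -3.0, 8.4]
finger_gap: 0.0299
finger_force: 35.0
```

```bash
python3 -c "
from lift import *
s=snapshot('scene');t=snapshot('top');pickle.dump((s,t),open('m2.pkl','wb'))
o=ctrl.get_obs();p=o['position'];r=p[:2]-O;print(o['t'],'along',r@d*1e3,'lat',r@n*1e3,p[2],o['contact_force'],o['finger_force'])
rep(s,t)"
```

```text
15.35 along -46.601026863536326 lat 1.3516100223698468 -0.012986026850937284 [-1.83843115 -3.62812848  9.61840245] 34.9930465221405
scene rim [-0.36, -0.4, -0.41, -0.33] side [2.29, 1.9, 1.59, 1.38, 1.1, 0.49, 0.43, -0.07] far [1.68, 1.62, 1.65, 1.8, 1.43, 2.13]
top rim [2.08, 91.82, 868.09, -73.38] side [-0.44, -0.18, -0.35, -0.6, -0.24, -0.79, -0.39, -0.43] far [2.58, 2.06, 4.68, 7.31, 7.65, 2.22]
scene per mm lift: along -0.5430701829463134 lat 0.6615631698977554
top per mm lift: along 0.1566022037636501 lat -0.17571747054682654
```

jog_arm --deltas '[[[0.03, 0, 0, 0, 0, 0, 0], [0.03, 0, 0, 0, 0, 0, 0], [0.03, 0, 0, 0, 0, 0, 0], [0.03, 0, 0, 0, 0, 0, 0], [0.03, 0, 0, 0, 0, 0, 0], [0.03, 0, 0, 0, 0, 0, 0]]]'

```text
t: 15.95
position: [0.4852, -0.0308, -0.013]
tcp_rot: [0.797, 0.604, -0.0, 0.001]
contact_force: [-1.3, -3.9, 7.6]
finger_gap: 0.0299
finger_force: 35.0
```

```bash
python3 -c "
from lift import *
s=snapshot('scene');t=snapshot('top')
o=ctrl.get_obs();print(o['t'],o['position'],o['contact_force'],o['finger_force'])
rep(s,t)
a=cv2.resize(s['pixels'][130:310,180:420],None,fx=3.3,fy=3.3,interpolation=cv2.INTER_CUBIC)
cv2.imwrite('pics/fin.png',a[:,:,::-1])"
```

```text
16.05 [ 0.48515502 -0.03077602 -0.01298117] [-1.19250605 -4.21672388  8.67551889] 34.99314844608307
scene rim [-0.65, -0.65, -0.61, -0.33] side [2.3, 1.99, 1.68, 1.41, 1.1, 0.6, 0.49, -0.09] far [1.66, 1.74, 1.64, 1.8, 1.44, 2.14]
top rim [2.17, 254.96, 450.15, -169.53] side [-0.74, -0.38, -0.4, -0.52, -0.42, -0.88, -0.41, -0.43] far [2.4, 2.19, 7.39, 7.33, 16.87, 2.28]
scene per mm lift: along -0.5430701829463134 lat 0.6615631698977554
top per mm lift: along 0.1566022037636501 lat -0.17571747054682654
```

View pics/fin.png

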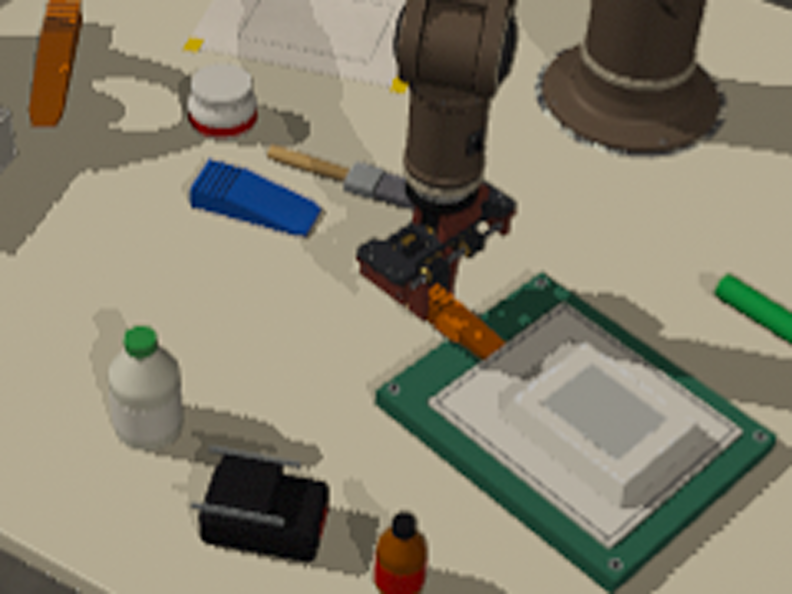

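The picture shows the gripped wedge in the slot and under the cover's rim at about (490,345). The rim is up roughly 4 mm and the other things are undisturbed, so I'm handing it in.

```bash
python3 -c "
from plant import ctrl
print(ctrl.finish_job())"
```

```text
the job is handed in; nothing more can be done
None
```

The job is handed in at about 16 s: the small orange wedge is still gripped at 35 N, resting on the slot floor under the cover, with the cover's edge lifted about 4 mm (estimated from the camera images; the tip position alone suggested nearer 3.4 mm).

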